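# Return the crystal models to their outlined cork pads

## Task

Put the class set back in order: stand each of the four orange crystal models upright on the cork pad that bears its own outline, centred on that outline and turned to fit it, and let go. Do not tip a model over on the way, and leave the white dish of pegs and the cubic cell frame where they are.

Things in the scene. Friction and masses are not known exactly. Their poses are not given: they have to be found in the camera images.
- octahedron_mid (a point): Loose, translucent orange acrylic, about 80 g: octahedron with a vertical waist band; from above a 42 mm square with both diagonals as edges. Foot 20 mm square; waist 42 x 42 mm, its faces vertical from 15.6 to 27.6 mm above the underside; point at 57 mm. This point: on the axis at mid-waist, 21.6 mm above the underside; x, y square to the waist faces, z up. Grip across the waist along x or y.
- hexprism_mid (a point): Loose, translucent orange acrylic, about 80 g: upright six-sided prism topped by a six-sided pyramid. 40 mm across flats, 46 mm across corners, walls vertical to 40 mm, point at 58 mm. This point: on the axis, 22 mm above the underside; x to a corner, y square to a flat (flats also 60 degrees either side of y), z up.
- rhomb_mid (a point): Loose, translucent orange acrylic, about 80 g: upright flat-topped prism on a rhombus (diamond), 42 mm high. Corners 60 and 120 degrees, sides 42 mm, diagonals 73 (x) and 42 mm (y). This point: the centre, 21 mm above the underside; z up. Its parallel walls are 36.4 mm apart, square to the directions 60 degrees either side of x: grip along one of these, through the centre.
- tablet_mid (a point): Loose, translucent orange acrylic, about 80 g: long block with a hipped roof. Base 58 mm (x) by 30 mm (y), walls vertical to 36 mm, roof ridge 34 mm long at 48 mm. This point: on the axis, 21 mm above the underside; x along the length, y across, z up.
- pad_octahedron: Fixed cork pad, 84 x 84 mm, 6 mm thick, bearing in black lines on white the outline of the octahedron seen from above: a 42 mm square with thin diagonals. Origin at the centre of its underside, which is also the centre of the outline; z up. x and y are square to the sides of the square; a quarter turn fits as well.
- pad_hexprism: Fixed cork pad, 84 x 84 mm, 6 mm thick, bearing in black lines on white the outline of the six-sided prism: a hexagon, 40 mm across flats, with three thin diagonals. Origin at the centre of its underside, which is also the centre of the outline; z up. x points at a corner of the hexagon; any sixth of a turn fits.
- pad_rhomb: Fixed cork pad, 84 x 84 mm, 6 mm thick, bearing in black lines on white the outline of the rhombic prism: an empty diamond, 73 by 42 mm. Origin at the centre of its underside, which is also the centre of the outline; z up. x along the long diagonal; half a turn fits as well.
- pad_tablet: Fixed cork pad, 84 x 84 mm, 6 mm thick, bearing in black lines on white the outline of the roofed block: a 58 x 30 mm rectangle with thin roof lines. Origin at the centre of its underside, which is also the centre of the outline; z up. x along the length; half a turn fits as well.
- dish: Bystander: white ceramic dish, 92 mm across, 26 mm high, heaped with grey bond pegs. Loose. Origin at the centre of its underside.
- cell_frame: Bystander: cubic cell frame of steel rods with blue balls at the corners on a 90 x 90 mm cork base, 89 mm high in all. Loose. Origin at the centre of its underside.
Not all that is in view belongs to the job. What is shaped like the part that bears tablet_mid but black or pink is not meant.

How it is judged (in metres and radians):
At the end, for the whole second after the job is handed in: Each of the four models stands on the pad with its own outline: axis within 12 mm of the pad's centre, upright within 0.1 rad, resting on the pad (height within 4 mm), turned to fit the outline within 0.3 rad (any equivalent turn), and at rest (horizontal distance between octahedron_mid and pad_octahedron below 0.012 m and angle between each of octahedron_mid, hexprism_mid, rhomb_mid, tablet_mid's own z axis and vertical below 0.1 rad and z of octahedron_mid in the frame of pad_octahedron between 0.0236 and 0.0316 m and (angle between the x axis of octahedron_mid and the x axis of pad_octahedron, either way round below 0.3 rad or angle between the x axis of octahedron_mid and the x axis of pad_octahedron, either way round above 1.2708 rad) and linear speed of each of octahedron, hexprism, rhomb, tablet below 0.02 m/s and horizontal distance between hexprism_mid and pad_hexprism below 0.012 m and z of hexprism_mid in the frame of pad_hexprism between 0.024 and 0.032 m and (angle between the x axis of hexprism_mid and the x axis of pad_hexprism, either way round below 0.3 rad or angle between the x axis of hexprism_mid and the x axis of pad_hexprism, either way round between 0.7472 and 1.3472 rad) and horizontal distance between rhomb_mid and pad_rhomb below 0.012 m and z of rhomb_mid in the frame of pad_rhomb between 0.023 and 0.031 m and angle between the x axis of rhomb_mid and the x axis of pad_rhomb, either way round below 0.3 rad and horizontal distance between tablet_mid and pad_tablet below 0.012 m and z of tablet_mid in the frame of pad_tablet between 0.023 and 0.031 m and angle between the x axis of tablet_mid and the x axis of pad_tablet, either way round below 0.3 rad); the robot touches nothing.
It fails at once if a model was tipped over (angle between any of octahedron_mid, hexprism_mid, rhomb_mid, tablet_mid's own z axis and vertical above 0.8 rad).
It fails at once if the white dish of bond pegs was moved by more than 20 mm (distance of dish from where it was at the start of the episode above 0.02 m).
It fails at once if the cubic cell frame was moved by more than 20 mm (distance of cell_frame from where it was at the start of the episode above 0.02 m).
It also fails if it takes over 120 s, if anything falls off the work surface, if the arm or the gripper's body presses on something with over 40 N, if the wrist force passes 120 N, or if a joint passes its speed limit or range.

## Robot

A 6-joint arm with a two-finger parallel gripper is mounted at the origin on the work surface. World frame = base frame: x ahead of the robot, y to its left, z up, the work surface at z = 0. Lengths are in m, angles in degrees, forces in N, time in s.
With the tool pointing down it reaches from about 0.275 to 0.775 m from the base axis. Payload 14.6 kg.
Tool frame: the origin (TCP) lies where the fingers leave the gripper's body, on its centre line; the fingertips stand 73 mm ahead of it and the grasp point (between the pads) lies 54 mm ahead of it; z points along the fingers, y is the direction in which the jaws open and shut (so a half turn about z gives the same grasp; the last joint's range is limited). The gripper opens to 85 mm and grips with 20 to 120 N. Pads are 22 mm wide; open, the fingers measure 114 mm over their backs; the gripper's body (76 mm by 85 mm) begins 54 mm behind the grasp point. The pads swing forward as they close: fully open they stand 13 mm farther back than shut.
Start: joints at [-85.904, 15.075, -2.767, 72.158, 0, 81.102], TCP at [0.118, -0.512, 0.304] pointing down, gripper open.
Joint ranges: [-151.79, 151.79], [-50.71, 97.33], [-67.44, 78.34], [-121.81, 120.89], [-77.56, 73.72], [-180, 180]. Speed limits (degrees/s): [108.29, 108.29, 147.25, 159.86, 180, 180].

## Interface

Orientations are given as a 3x3 rotation matrix whose columns are the frame's x, y, z axes.
In Python, from bench import manip gives the robot as it stands. The module is installed in compiled form; this text tells all that it offers.
- The arm moves only by the tool carry_out, never from a script. Its argument "motion" is a list of rows, each a list of 7 numbers: the opening, from 0 (shut) to 1 (fully open), then the shift along the tool's x, y, z in m, then the turn, a rotation vector about the tool's x, y, z in degrees. In form: [[fingers, tx, ty, tz, rx, ry, rz], ...]. A call has 1 to 10 rows; each row is the pose to reach, as a shift and turn from the pose commanded when the call began, along the tool's axes at that moment; what a row does not reach only later rows make up. A row lasts 1/12 s, in which the tool goes at most 41.7 mm and 7.16 degrees, less where a joint would pass 70% of its speed; a pose out of reach is approached as far as the arm can. A call with a gripper value outside its range is refused whole. The fingers move at their own pace and stop on an object; "grip_force" is the grip in N (left out, the last holds). Time passes only in rows, so rows that repeat a pose let the fingers close. It gives the time, the measured TCP pose, the force and the opening at its end, in the units of the state.
- manip.get_state(): the state, without advancing time (a new reading comes with each control period).
- manip.camera(name): name is "side" or "top"; returns a dict with "color" (384x512x3 uint8, red, green, blue), "fx", "fy", "cx", "cy" (pixels), "rvec" (rotation vector, rad) and "tvec" (3), from world to camera coordinates, as OpenCV has them. Camera axes: x right, y down, z forward; pixel columns grow to the right and rows downward; lengths in m; the calibration is good to about 2 mm. A picture is of the moment at which its call begins. There is no depth.
- manip.job_done(): hands the job in, once; it reports no verdict.
The state is a dict: "clock": time; "joint_positions": joint angles; "joint_velocities": joint speeds; "joint_torque": joint torques, N m; "position": TCP position; "tcp_rot": TCP orientation; "ft_force": force on the tool from outside, world axes, zero at the start; "ft_torque": the same for the moment, N m; "gripper_width": opening from 0.0 (shut) to 1.0 (fully open).
Only numpy, scipy, OpenCV 4.12 (cv2) and the standard library are available. Lean on these libraries where they do the work, as an engineer would, in place of code of your own. Each camera call takes 0.05 s, during which the arm holds its last target. There are 200 camera calls.

## Working session

There is one attempt and no reset: what is moved stays moved. The work goes in short steps, Python scripts to look and compute and a tool call to move; the robot and the scene stay as the last step left them, time stands still between calls to the robot, and variables do not carry over. Pictures are saved under pics/ and viewed, about 12 in all and at most 16, crops included, and the job is handed in when it is done.

Besides the shell and the picture viewer there is one more tool, called after ">>>" by a JSON object that holds its "method" and its "body", one argument or row to a line. carry_out: Moves the arm, as the interface text tells. Its arguments: {"type":"object","properties":{"motion":{"type":"array","items":{"type":"array","items":{"type":"number"}}},"grip_force":{"type":"number"}},"required":["motion"]}

```bash
mkdir -p pics; python3 - <<'E'
from bench import manip
import cv2,numpy as np
for n in("top","side"):
    c=manip.camera(n); cv2.imwrite(f"pics/{n}0.png",cv2.resize(c["color"][:,:,::-1],(800,600),interpolation=cv2.INTER_CUBIC))
    R=cv2.Rodrigues(np.array(c["rvec"]))[0]; print(n,c["fx"],c["cx"],c["cy"],(-R.T@np.array(c["tvec"]).ravel()).round(3),R.round(2).tolist())
s=manip.get_state();print(s)
E
```

```text
top 488.887809269702 259.76265064873917 181.1212877993401 [0.41  0.011 1.222] [[0.03, -1.0, 0.01], [-1.0, -0.03, -0.09], [0.09, -0.0, -1.0]]
side 473.60381056470777 253.74704044497182 192.05149785926875 [-0.13   0.981  0.692] [[-0.83, -0.56, -0.03], [-0.24, 0.4, -0.89], [0.5, -0.73, -0.46]]
{'clock': 0.1, 'joint_positions': array([-8.59039958e+01,  1.50965307e+01, -2.79845270e+00,  7.21592334e+01,
       -2.33183122e-03,  8.10999843e+01]), 'joint_velocities': array([0.08666052, 0.00702545, 0.08193204, 0.04851542, 0.03359814,
       0.03555321]), 'joint_torque': array([ 6.09439754e-03, -6.38571668e+01,  3.85068011e+01,  9.77778167e-03,
        3.85014550e-05,  1.51797491e-05]), 'position': array([ 0.11801999, -0.51138582,  0.30347993]), 'tcp_rot': array([[ 9.74385690e-01,  2.24883335e-01, -1.08183609e-04],
       [ 2.24883336e-01, -9.74385242e-01,  9.40937173e-04],
       [ 1.06188578e-04, -9.41164408e-04, -9.99999551e-01]]), 'ft_force': array([-0.14788606,  0.70802124,  0.17782747]), 'ft_torque': array([-0.01921572,  0.0352579 ,  0.06224757]), 'gripper_width': 1.0011041227356638}
```

View pics/top0.png

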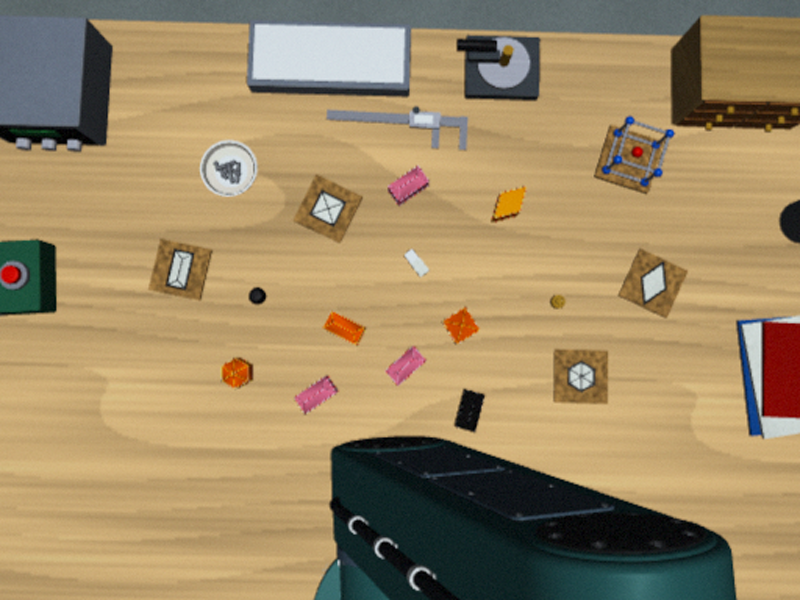

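View pics/side0.png

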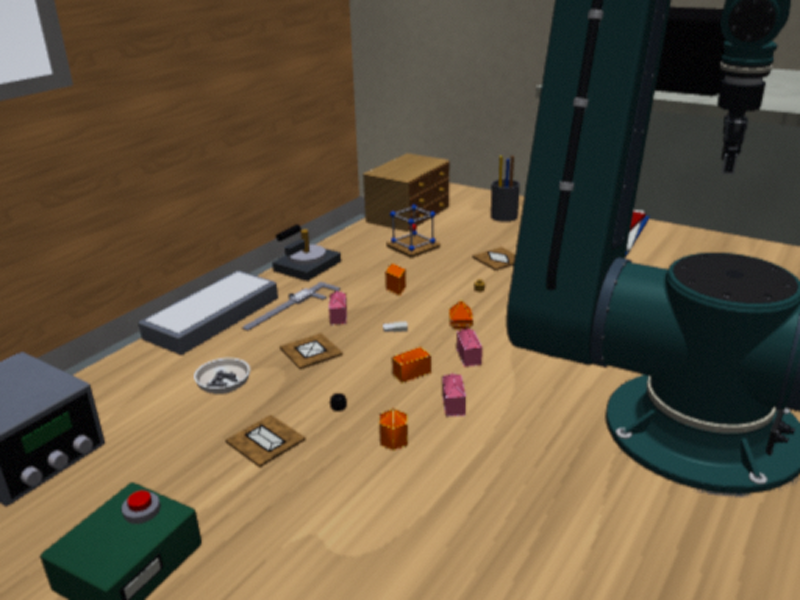

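```bash
cat > h.py <<'E'
from bench import manip
import cv2,numpy as np
def cam(n="top"):
    c=manip.camera(n); c["R"]=cv2.Rodrigues(np.array(c["rvec"]))[0]; c["t"]=np.array(c["tvec"]).ravel(); c["C"]=-c["R"].T@c["t"]; return c
def ray(c,uv,z):
    uv=np.atleast_2d(uv).astype(float)
    d=np.c_[(uv[:,0]-c["cx"])/c["fx"],(uv[:,1]-c["cy"])/c["fy"],np.ones(len(uv))]@c["R"]
    return (c["C"]+d*((z-c["C"][2])/d[:,2])[:,None])[:,:2]
def px(c,p):
    return cv2.projectPoints(np.array(p,float).reshape(-1,3),np.array(c["rvec"]),c["t"],np.array([[c["fx"],0,c["cx"]],[0,c["fy"],c["cy"]],[0,0,1]]),None)[0].reshape(-1,2)
def orange(img):
    h=cv2.cvtColor(img,cv2.COLOR_RGB2HSV); return cv2.inRange(h,(5,190,110),(19,255,255))
def blob(m,u,v,r):
    w=np.zeros_like(m); w[v-r:v+r,u-r:u+r]=255; m=m&w
    n,l,s,c=cv2.connectedComponentsWithStats(m); i=1+np.argmax(s[1:,4]); o=(l==i).astype(np.uint8)
    k=cv2.findContours(o,cv2.RETR_EXTERNAL,cv2.CHAIN_APPROX_NONE)[0][0]; o=cv2.fillPoly(o*0,[cv2.convexHull(k)],1)
    return o
def pose(c,o,z,k):
    v,u=np.nonzero(o); p=ray(c,np.c_[u,v],z); m=p.mean(0); q=(p-m)@[1,1j]
    return m.round(4),round(float(np.degrees(np.angle((q**k).sum())/k)),1),len(p),np.ptp(p,axis=0).round(3)
E
cat > m.py <<'E'
from h import *
c=cam(); im=c["color"]; h=cv2.cvtColor(im,cv2.COLOR_RGB2HSV)
O=orange(im); W=cv2.inRange(h,(0,0,130),(180,70,255))
ob=dict(hexprism=(237,373,.02,6),tablet=(345,328,.018,2),octahedron=(461,325,.0216,4),rhomb=(508,204,.021,2))
pd=dict(hexprism=(580,376,.006,6),tablet=(181,269,.006,2),octahedron=(328,208,.006,4),rhomb=(653,283,.006,2))
t=[]
for nm,d,M in(("obj",ob,O),("pad",pd,W)):
  row=[]
  for k,(u,v,z,n) in d.items():
    u=round(u/1.5625);v=round(v/1.5625); o=blob(M,u,v,20 if nm=="obj" else 22)
    p=pose(c,o,z,n); print(nm,k,*p)
    cr=im[v-20:v+20,u-20:u+20,::-1]; cr=cv2.resize(cr,(200,200),interpolation=cv2.INTER_CUBIC)
    q=px(c,[[*p[0],z],*[[p[0][0]+.025*np.cos(np.radians(p[1])),p[0][1]+.025*np.sin(np.radians(p[1])),z]]])
    a,b=[tuple(int(x) for x in (e-[u-20,v-20]+.5)*5) for e in q]; cv2.line(cr,a,b,(255,0,0),1); row.append(cr)
  t.append(np.hstack(row))
cv2.imwrite("pics/crops.png",np.vstack(t))
E
python3 m.py
```

```text
obj hexprism [0.3763 0.2692] 1.1 270 [0.044 0.042]
obj tablet [0.4509 0.1037] 66.1 315 [0.046 0.064]
obj octahedron [ 0.4588 -0.0801] -11.9 304 [0.054 0.052]
obj rhomb [ 0.6741 -0.1705] -49.1 34 [0.015 0.015]
pad hexprism [ 0.3844 -0.274 ] -0.8 197 [0.037 0.035]
pad tablet [0.5381 0.3702] -10.1 241 [0.056 0.032]
pad octahedron [0.643  0.1379] 19.3 241 [0.046 0.045]
pad rhomb [ 0.5362 -0.3887] -23.3 209 [0.053 0.03 ]
```

View pics/crops.png

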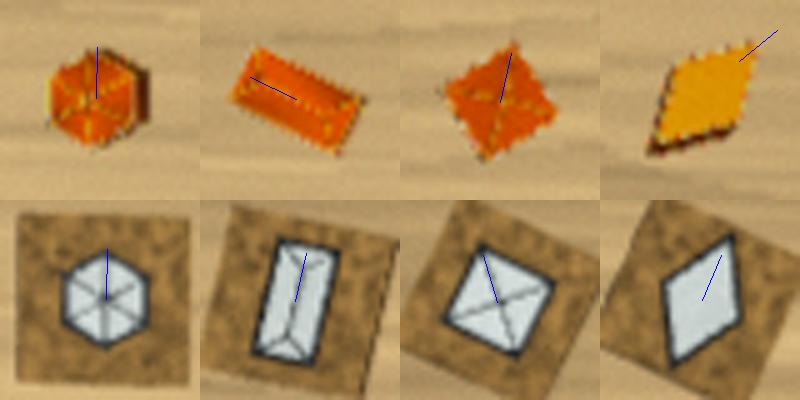

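```bash
sed -i 's/(5,190,110),(19,255,255)/(0,185,50),(26,255,255)/' h.py; python3 m.py | head -4
```

```text
obj hexprism [0.3763 0.268 ] 1.5 289 [0.044 0.045]
obj tablet [0.4511 0.1037] 65.7 317 [0.046 0.062]
obj octahedron [ 0.4591 -0.0803] -10.4 310 [0.054 0.054]
obj rhomb [ 0.6538 -0.1524] -40.9 304 [0.054 0.049]
```

View pics/crops.png

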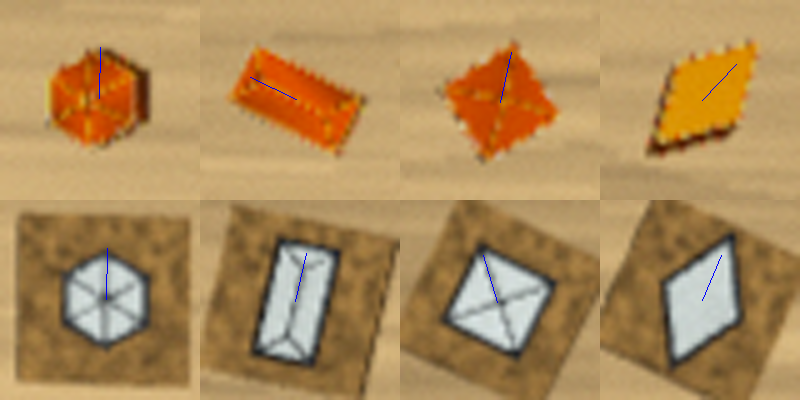

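The crops show all four orange models: hexprism at (237,373), tablet (345,328), octahedron (461,325), rhomb (508,204). The look-alikes are the pink blocks at (408,185), (406,366) and (316,394) and the black one at (469,410). All eight crops are the right parts and pads. I'm starting with the octahedron.

```bash
cat > go.py <<'E'
import sys,numpy as np
from bench import manip
s=manip.get_state(); R=s["tcp_rot"]; p=s["position"]
psi=np.degrees(np.arctan2(R[1,1],R[0,1])); print("now",p.round(4),"psi",psi.round(1),"t",s["clock"],"w",round(s["gripper_width"],3),"F",s["ft_force"].round(1),"J",s["joint_positions"].round())
for a in sys.argv[1:]:
    x,y,z,q=map(float,a.split(",")); print(a,"->",(R.T@(np.array([x,y,z])-p)).round(4),"rz",round(-(q-psi),1))
E
python3 go.py .459,-.08,.2,34.6
```

```text
now [ 0.118  -0.5114  0.3036] psi -77.0 t 0.2 w 1.001 F [0.1 0.1 0.5] J [-86.  15.  -3.  72.  -0.  81.]
.459,-.08,.2,34.6 -> [ 0.4292 -0.3437  0.1039] rz -111.6
```

>>> {"method": "carry_out", "body": {
  "motion": [
    [0.75, 0.429, -0.344, 0.104, 0, 0, -111.6],
    [0.75, 0.429, -0.344, 0.104, 0, 0, -111.6],
    [0.75, 0.429, -0.344, 0.104, 0, 0, -111.6],
    [0.75, 0.429, -0.344, 0.104, 0, 0, -111.6],
    [0.75, 0.429, -0.344, 0.104, 0, 0, -111.6],
    [0.75, 0.429, -0.344, 0.104, 0, 0, -111.6],
    [0.75, 0.429, -0.344, 0.104, 0, 0, -111.6],
    [0.75, 0.429, -0.344, 0.104, 0, 0, -111.6],
    [0.75, 0.429, -0.344, 0.104, 0, 0, -111.6],
    [0.75, 0.429, -0.344, 0.104, 0, 0, -111.6]
  ],
  "grip_force": 30
}}

```text
clock: 1.03
position: [0.3724, -0.1883, 0.2263]
tcp_rot: [[0.088, 0.996, 0.0], [0.996, -0.088, -0.0], [-0.0, 0.0, -1.0]]
ft_force: [0.9, -1.8, 0.2]
gripper_width: 0.751
```

```bash
python3 go.py .459,-.08,.18,34.6 .459,-.08,.076,34.6
```

```text
now [ 0.3724 -0.1883  0.2263] psi -5.0 t 1.0333 w 0.751 F [ 0.9 -1.8  0.2] J [-38.   7. -26.  57.   0.  57.]
.459,-.08,.18,34.6 -> [0.1155 0.0767 0.0463] rz -39.6
.459,-.08,.076,34.6 -> [0.1156 0.0766 0.1503] rz -39.6
```

>>> {"method": "carry_out", "body": {
  "motion": [
    [0.75, 0.1155, 0.0767, 0.046, 0, 0, -39.6],
    [0.75, 0.1155, 0.0767, 0.046, 0, 0, -39.6],
    [0.75, 0.1155, 0.0767, 0.046, 0, 0, -39.6],
    [0.75, 0.1155, 0.0767, 0.046, 0, 0, -39.6],
    [0.75, 0.1155, 0.0767, 0.046, 0, 0, -39.6],
    [0.75, 0.1155, 0.0767, 0.046, 0, 0, -39.6],
    [0.75, 0.1155, 0.0767, 0.046, 0, 0, -39.6],
    [0.75, 0.1155, 0.0767, 0.08, 0, 0, -39.6],
    [0.75, 0.1155, 0.0767, 0.1, 0, 0, -39.6],
    [0.75, 0.1155, 0.0767, 0.1, 0, 0, -39.6]
  ]
}}

```text
clock: 1.87
position: [0.4572, -0.082, 0.1237]
tcp_rot: [[-0.56, 0.829, -0.004], [0.829, 0.56, 0.002], [0.004, -0.003, -1.0]]
ft_force: [-0.5, 0.2, -0.3]
gripper_width: 0.744
```

```bash
python3 - <<'E'
from h import *
c=cam("side"); im=c["color"]; q=px(c,[.459,-.08,.03])[0].astype(int); print(q)
s=im[q[1]-50:q[1]+40,q[0]-60:q[0]+60,::-1]
t=cam("top")["color"]; q=px(cam(),[.459,-.08,.03])[0].astype(int); t=t[q[1]-45:q[1]+45,q[0]-60:q[0]+60,::-1]
cv2.imwrite("pics/c2.png",cv2.resize(np.hstack([s,t]),None,fx=3.3,fy=3.3,interpolation=cv2.INTER_CUBIC))
E
python3 go.py .459,-.08,.076,34.6
```

```text
[293 200]
now [ 0.4592 -0.0827  0.1274] psi 34.1 t 2.0167 w 0.749 F [ 0.4 -0.3 -0.1] J [-20.  17. -30.  43.   0.  36.]
.459,-.08,.076,34.6 -> [0.0023 0.0014 0.0514] rz -0.5
```

View pics/c2.png

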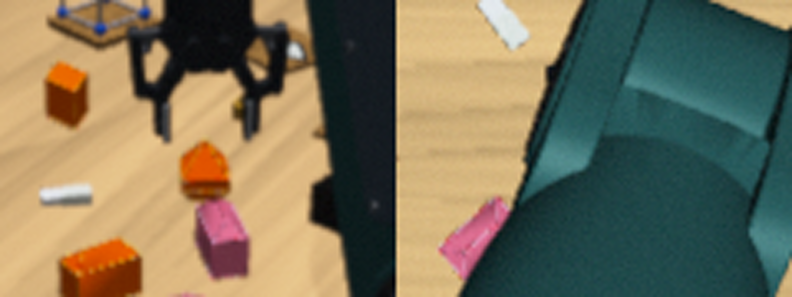

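Fingers straddle the octahedron (side view, crop column 205). Next I descend and close.

>>> {"method": "carry_out", "body": {
  "motion": [
    [0.75, 0.002, 0.0015, 0.03, 0, 0, -0.5],
    [0.75, 0.002, 0.0015, 0.051, 0, 0, -0.5],
    [0.75, 0.002, 0.0015, 0.051, 0, 0, -0.5],
    [0.75, 0.002, 0.0015, 0.051, 0, 0, -0.5],
    [0.3, 0.002, 0.0015, 0.051, 0, 0, -0.5],
    [0.3, 0.002, 0.0015, 0.051, 0, 0, -0.5],
    [0.3, 0.002, 0.0015, 0.051, 0, 0, -0.5],
    [0.3, 0.002, 0.0015, 0.051, 0, 0, -0.5],
    [0.3, 0.002, 0.0015, 0.051, 0, 0, -0.5],
    [0.3, 0.002, 0.0015, 0.051, 0, 0, -0.5]
  ],
  "grip_force": 30
}}

```text
clock: 2.85
position: [0.4599, -0.0803, 0.0771]
tcp_rot: [[-0.569, 0.822, 0.003], [0.822, 0.569, -0.001], [-0.002, 0.002, -1.0]]
ft_force: [-1.7, -0.3, 9.2]
gripper_width: 0.485
```

```bash
python3 go.py .459,-.08,.2,34.6 .643,.138,.2,64.3
```

```text
now [ 0.4599 -0.0803  0.0771] psi 34.7 t 2.85 w 0.485 F [-1.7 -0.3  9.2] J [-20.  21. -34.  35.  -0.  35.]
.459,-.08,.2,34.6 -> [ 0.0004 -0.0004 -0.1229] rz 0.1
.643,.138,.2,64.3 -> [ 0.0749  0.275  -0.1226] rz -29.6
```

>>> {"method": "carry_out", "body": {
  "motion": [
    [0.3, 0, 0, -0.04, 0, 0, 0],
    [0.3, 0, 0, -0.08, 0, 0, 0],
    [0.3, 0.005, 0.02, -0.1, 0, 0, -2],
    [0.3, 0.075, 0.275, -0.1, 0, 0, -29.6],
    [0.3, 0.075, 0.275, -0.1, 0, 0, -29.6],
    [0.3, 0.075, 0.275, -0.1, 0, 0, -29.6],
    [0.3, 0.075, 0.275, -0.1, 0, 0, -29.6],
    [0.3, 0.075, 0.275, -0.1, 0, 0, -29.6],
    [0.3, 0.075, 0.275, -0.1, 0, 0, -29.6],
    [0.3, 0.075, 0.275, -0.1, 0, 0, -29.6]
  ]
}}

```text
clock: 3.68
position: [0.6449, 0.1423, 0.1765]
tcp_rot: [[-0.902, 0.431, 0.003], [0.431, 0.902, 0.001], [-0.002, 0.002, -1.0]]
ft_force: [-0.4, -0.1, -0.5]
gripper_width: 0.487
```

```bash
python3 go.py .643,.138,.13,64.3 .643,.138,.085,64.3
python3 - <<'E'
from h import *
c=cam("side"); im=c["color"]; q=px(c,[.643,.138,.06])[0].astype(int)
cv2.imwrite("pics/c3.png",cv2.resize(im[q[1]-60:q[1]+60,q[0]-70:q[0]+70,::-1],None,fx=3.5,fy=3.5,interpolation=cv2.INTER_CUBIC))
E
```

```text
now [0.6449 0.1423 0.1765] psi 64.4 t 3.6833 w 0.487 F [-0.4 -0.1 -0.5] J [ 5. 31.  4. 62.  0. 31.]
.643,.138,.13,64.3 -> [-0.0001 -0.0048  0.0465] rz 0.1
.643,.138,.085,64.3 -> [-0.     -0.0049  0.0915] rz 0.1
```

View pics/c3.png

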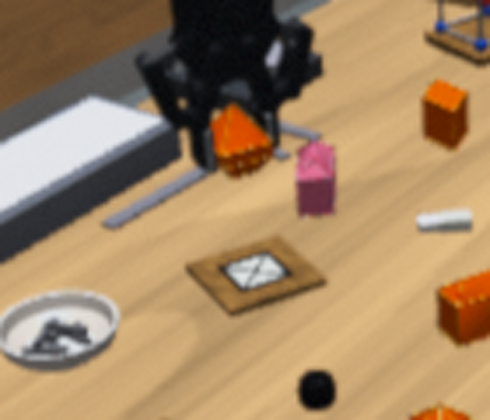

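The octahedron is held upright above its pad. The reading still shows dynamic lag, so I lower it and let it settle.

>>> {"method": "carry_out", "body": {
  "motion": [
    [0.3, 0, 0, 0, 0, 0, 0],
    [0.3, 0, 0, 0, 0, 0, 0],
    [0.3, 0, 0, 0.04, 0, 0, 0],
    [0.3, 0, 0, 0.07, 0, 0, 0],
    [0.3, 0, 0, 0.08, 0, 0, 0],
    [0.3, 0, 0, 0.08, 0, 0, 0],
    [0.3, 0, 0, 0.08, 0, 0, 0],
    [0.3, 0, 0, 0.08, 0, 0, 0]
  ]
}}

```text
clock: 4.4
position: [0.6432, 0.1381, 0.0976]
tcp_rot: [[-0.901, 0.434, 0.003], [0.434, 0.901, 0.0], [-0.002, 0.001, -1.0]]
ft_force: [-0.3, 0.1, -0.4]
gripper_width: 0.485
```

```bash
python3 go.py .643,.138,.083,64.3
```

```text
now [0.6432 0.1381 0.0976] psi 64.3 t 4.4 w 0.485 F [-0.3  0.1 -0.4] J [ 5. 35. -4. 52. -0. 31.]
.643,.138,.083,64.3 -> [ 0.0001 -0.0001  0.0146] rz -0.0
```

>>> {"method": "carry_out", "body": {
  "motion": [
    [0.3, 0, 0, 0.008, 0, 0, 0],
    [0.3, 0, 0, 0.014, 0, 0, 0],
    [0.3, 0, 0, 0.014, 0, 0, 0],
    [0.3, 0, 0, 0.014, 0, 0, 0],
    [0.75, 0, 0, 0.014, 0, 0, 0],
    [0.75, 0, 0, 0.014, 0, 0, 0],
    [0.75, 0, 0, 0.014, 0, 0, 0],
    [0.75, 0, 0, 0.014, 0, 0, 0],
    [0.75, 0, 0, -0.02, 0, 0, 0],
    [0.75, 0, 0, -0.06, 0, 0, 0]
  ]
}}

```text
clock: 5.23
position: [0.6408, 0.1382, 0.1537]
tcp_rot: [[-0.901, 0.433, -0.006], [0.433, 0.901, -0.0], [0.005, -0.003, -1.0]]
ft_force: [1.8, 0.6, 1.0]
gripper_width: 0.754
```

```bash
python3 go.py .451,.1037,.16,155.7
python3 - <<'E'
from h import *
c=cam("side"); im=c["color"]; q=px(c,[.643,.138,.04])[0].astype(int)
cv2.imwrite("pics/c4.png",cv2.resize(im[q[1]-50:q[1]+50,q[0]-60:q[0]+60,::-1],None,fx=3.5,fy=3.5,interpolation=cv2.INTER_CUBIC))
E
```

```text
now [0.6408 0.1382 0.1537] psi 64.3 t 5.2333 w 0.754 F [1.8 0.6 1. ] J [ 5. 32.  1. 59.  0. 31.]
.451,.1037,.16,155.7 -> [ 0.1561 -0.1134 -0.0052] rz -91.4
```

View pics/c4.png

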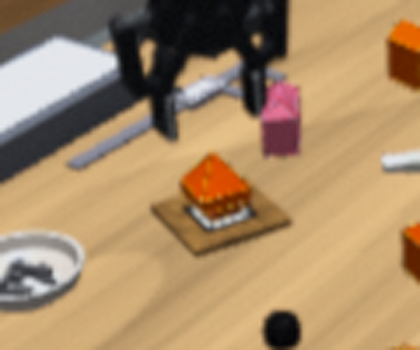

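>>> {"method": "carry_out", "body": {
  "motion": [
    [0.7, 0.158, -0.114, -0.01, 0, 0, -91.4],
    [0.7, 0.158, -0.114, -0.01, 0, 0, -91.4],
    [0.7, 0.158, -0.114, -0.01, 0, 0, -91.4],
    [0.7, 0.158, -0.114, -0.01, 0, 0, -91.4],
    [0.7, 0.158, -0.114, -0.01, 0, 0, -91.4],
    [0.7, 0.158, -0.114, -0.01, 0, 0, -91.4],
    [0.7, 0.158, -0.114, -0.01, 0, 0, -91.4],
    [0.7, 0.158, -0.114, -0.01, 0, 0, -91.4],
    [0.7, 0.158, -0.114, -0.01, 0, 0, -91.4],
    [0.7, 0.158, -0.114, -0.01, 0, 0, -91.4]
  ]
}}

```text
clock: 6.12
position: [0.4505, 0.1041, 0.1655]
tcp_rot: [[-0.691, -0.723, 0.001], [-0.723, 0.691, 0.0], [-0.0, -0.0, -1.0]]
ft_force: [0.7, -0.3, 0.1]
gripper_width: 0.702
```

```bash
python3 go.py .451,.1037,.076,155.7
```

```text
now [0.4505 0.1041 0.1655] psi 136.3 t 6.1167 w 0.702 F [ 0.7 -0.3  0.1] J [  3.  14. -27.  49.   0. -43.]
.451,.1037,.076,155.7 -> [ 0.     -0.0006  0.0895] rz -19.4
```

>>> {"method": "carry_out", "body": {
  "motion": [
    [0.7, 0, -0.0005, 0, 0, 0, -19.4],
    [0.7, 0, -0.0005, 0, 0, 0, -19.4],
    [0.7, 0, -0.0005, 0, 0, 0, -19.4],
    [0.7, 0, -0.0005, 0.02, 0, 0, -19.4],
    [0.7, 0, -0.0005, 0.055, 0, 0, -19.4],
    [0.7, 0, -0.0005, 0.0885, 0, 0, -19.4],
    [0.7, 0, -0.0005, 0.0885, 0, 0, -19.4],
    [0.7, 0, -0.0005, 0.0885, 0, 0, -19.4],
    [0.2, 0, -0.0005, 0.0885, 0, 0, -19.4],
    [0.2, 0, -0.0005, 0.0885, 0, 0, -19.4]
  ]
}}

```text
clock: 6.95
position: [0.4519, 0.1038, 0.0787]
tcp_rot: [[-0.417, -0.909, 0.003], [-0.909, 0.417, 0.0], [-0.001, -0.002, -1.0]]
ft_force: [1.1, 0.6, 0.4]
gripper_width: 0.427
```

>>> {"method": "carry_out", "body": {
  "motion": [
    [0.2, 0, 0, 0, 0, 0, 0],
    [0.2, 0, 0, 0, 0, 0, 0],
    [0.2, 0, 0, 0, 0, 0, 0],
    [0.2, 0, 0, 0, 0, 0, 0],
    [0.2, 0, 0, 0, 0, 0, 0]
  ]
}}

```text
clock: 7.37
position: [0.4518, 0.1038, 0.0786]
tcp_rot: [[-0.417, -0.909, 0.003], [-0.909, 0.417, 0.0], [-0.001, -0.003, -1.0]]
ft_force: [-0.9, 0.5, 9.1]
gripper_width: 0.348
```

```bash
python3 go.py .5381,.3702,.177,79.9
```

```text
now [0.4518 0.1038 0.0786] psi 155.3 t 7.3667 w 0.348 F [-0.9  0.5  9.1] J [  3.  20. -35.  35.   0. -62.]
.5381,.3702,.177,79.9 -> [-0.2782  0.0325 -0.0981] rz 75.4
```

>>> {"method": "carry_out", "body": {
  "motion": [
    [0.2, 0, 0, -0.04, 0, 0, 0],
    [0.2, 0, 0, -0.08, 0, 0, 0],
    [0.2, -0.278, 0.0325, -0.098, 0, 0, 75.4],
    [0.2, -0.278, 0.0325, -0.098, 0, 0, 75.4],
    [0.2, -0.278, 0.0325, -0.098, 0, 0, 75.4],
    [0.2, -0.278, 0.0325, -0.098, 0, 0, 75.4],
    [0.2, -0.278, 0.0325, -0.098, 0, 0, 75.4],
    [0.2, -0.278, 0.0325, -0.098, 0, 0, 75.4],
    [0.2, -0.278, 0.0325, -0.098, 0, 0, 75.4],
    [0.2, -0.278, 0.0325, -0.098, 0, 0, 75.4]
  ]
}}

```text
clock: 8.2
position: [0.5389, 0.3759, 0.1763]
tcp_rot: [[-0.985, -0.173, 0.003], [-0.173, 0.985, 0.003], [-0.004, 0.002, -1.0]]
ft_force: [-1.4, -0.5, -0.1]
gripper_width: 0.347
```

```bash
python3 go.py .5381,.3702,.095,79.9
```

```text
now [0.5389 0.3759 0.1763] psi 100.0 t 8.2 w 0.347 F [-1.4 -0.5 -0.1] J [28. 31.  3. 62.  0. 18.]
.5381,.3702,.095,79.9 -> [ 0.0021 -0.0057  0.0813] rz 20.1
```

>>> {"method": "carry_out", "body": {
  "motion": [
    [0.2, 0, 0, 0, 0, 0, 20.1],
    [0.2, 0, 0, 0, 0, 0, 20.1],
    [0.2, 0, 0, 0, 0, 0, 20.1],
    [0.2, 0, 0, 0.04, 0, 0, 20.1],
    [0.2, 0, 0, 0.075, 0, 0, 20.1],
    [0.2, 0, 0, 0.08, 0, 0, 20.1],
    [0.2, 0, 0, 0.08, 0, 0, 20.1],
    [0.2, 0, 0, 0.08, 0, 0, 20.1]
  ]
}}

```text
clock: 8.87
position: [0.5379, 0.3703, 0.0969]
tcp_rot: [[-0.985, 0.173, 0.001], [0.173, 0.985, 0.001], [-0.001, 0.001, -1.0]]
ft_force: [0.0, 0.4, -0.0]
gripper_width: 0.344
```

```bash
python3 go.py .5381,.3702,.0848,79.9
```

```text
now [0.5379 0.3703 0.0969] psi 80.0 t 8.8667 w 0.344 F [ 0.   0.4 -0. ] J [27. 34. -4. 51.  0. 37.]
.5381,.3702,.0848,79.9 -> [-0.0001 -0.      0.0121] rz 0.1
```

>>> {"method": "carry_out", "body": {
  "motion": [
    [0.2, 0, 0, 0.007, 0, 0, 0],
    [0.2, 0, 0, 0.012, 0, 0, 0],
    [0.2, 0, 0, 0.012, 0, 0, 0],
    [0.2, 0, 0, 0.012, 0, 0, 0],
    [0.65, 0, 0, 0.012, 0, 0, 0],
    [0.65, 0, 0, 0.012, 0, 0, 0],
    [0.65, 0, 0, 0.012, 0, 0, 0],
    [0.65, 0, 0, 0.012, 0, 0, 0],
    [0.75, 0, 0, -0.02, 0, 0, 0],
    [0.75, 0, 0, -0.06, 0, 0, 0]
  ]
}}

```text
clock: 9.7
position: [0.5359, 0.3692, 0.1531]
tcp_rot: [[-0.985, 0.174, -0.005], [0.174, 0.985, -0.003], [0.005, -0.004, -1.0]]
ft_force: [1.3, 0.3, -0.2]
gripper_width: 0.747
```

```bash
python3 go.py .376,.268,.16,91.5
```

```text
now [0.5359 0.3692 0.1531] psi 80.0 t 9.7 w 0.747 F [ 1.3  0.3 -0.2] J [27. 32.  0. 59.  0. 37.]
.376,.268,.16,91.5 -> [ 0.14   -0.1274 -0.0058] rz -11.5
```

>>> {"method": "carry_out", "body": {
  "motion": [
    [0.8, 0.142, -0.129, 0, 0, 0, -11.5],
    [0.8, 0.142, -0.129, 0, 0, 0, -11.5],
    [0.8, 0.142, -0.129, 0, 0, 0, -11.5],
    [0.8, 0.142, -0.129, 0, 0, 0, -11.5],
    [0.8, 0.142, -0.129, 0, 0, 0, -11.5],
    [0.8, 0.142, -0.129, 0, 0, 0, -11.5],
    [0.8, 0.142, -0.129, 0, 0, 0, -11.5],
    [0.8, 0.142, -0.129, 0, 0, 0, -11.5]
  ]
}}

```text
clock: 10.37
position: [0.3758, 0.2679, 0.1553]
tcp_rot: [[-1.0, -0.026, 0.001], [-0.026, 1.0, 0.001], [-0.001, 0.0, -1.0]]
ft_force: [-0.2, -0.5, 0.1]
gripper_width: 0.794
```

```bash
python3 go.py .376,.268,.078,91.5
python3 - <<'E'
from h import *
c=cam("side"); im=c["color"]
cv2.imwrite("pics/c5.png",cv2.resize(im[190:340,110:310,::-1],None,fx=3.5,fy=3.5,interpolation=cv2.INTER_CUBIC))
E
```

```text
now [0.3758 0.2679 0.1553] psi 91.5 t 10.3667 w 0.794 F [-0.2 -0.5  0.1] J [ 25.  15. -28.  47.   0.  24.]
.376,.268,.078,91.5 -> [-0.0001  0.0001  0.0773] rz -0.0
```

View pics/c5.png

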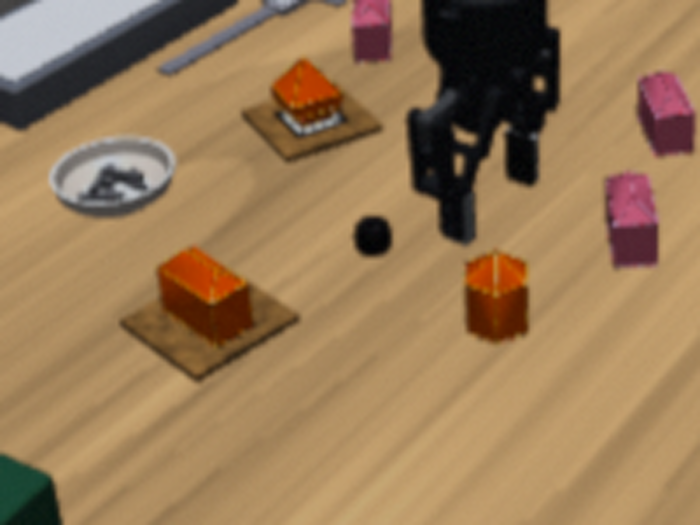

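The tablet and octahedron both stand on their pads, and the gripper is above the hexprism.

>>> {"method": "carry_out", "body": {
  "motion": [
    [0.8, 0, 0, 0.035, 0, 0, 0],
    [0.8, 0, 0, 0.07, 0, 0, 0],
    [0.8, 0, 0, 0.077, 0, 0, 0],
    [0.8, 0, 0, 0.077, 0, 0, 0],
    [0.8, 0, 0, 0.077, 0, 0, 0],
    [0.3, 0, 0, 0.077, 0, 0, 0],
    [0.3, 0, 0, 0.077, 0, 0, 0],
    [0.3, 0, 0, 0.077, 0, 0, 0],
    [0.3, 0, 0, 0.077, 0, 0, 0],
    [0.3, 0, 0, 0.077, 0, 0, 0]
  ]
}}

```text
clock: 11.25
position: [0.3759, 0.2679, 0.0793]
tcp_rot: [[-1.0, -0.026, 0.002], [-0.026, 1.0, 0.001], [-0.002, 0.001, -1.0]]
ft_force: [-0.7, -0.3, 8.5]
gripper_width: 0.467
```

>>> {"method": "carry_out", "body": {
  "motion": [
    [0.3, 0, 0, 0, 0, 0, 0],
    [0.3, 0, 0, 0, 0, 0, 0]
  ]
}}

```text
clock: 11.42
position: [0.3759, 0.2679, 0.0793]
tcp_rot: [[-1.0, -0.026, 0.002], [-0.026, 1.0, 0.001], [-0.002, 0.001, -1.0]]
ft_force: [-0.6, -0.6, 8.9]
gripper_width: 0.465
```

```bash
python3 go.py .3844,-.274,.178,89.2
```

```text
now [0.3759 0.2679 0.0793] psi 91.5 t 11.4167 w 0.465 F [-0.6 -0.6  8.9] J [ 25.  20. -35.  35.  -0.  24.]
.3844,-.274,.178,89.2 -> [ 0.0055 -0.5419 -0.0993] rz 2.3
```

>>> {"method": "carry_out", "body": {
  "motion": [
    [0.3, 0, 0, -0.04, 0, 0, 0],
    [0.3, 0, 0, -0.08, 0, 0, 0],
    [0.3, 0.0055, -0.542, -0.11, 0, 0, 2.3],
    [0.3, 0.0055, -0.542, -0.11, 0, 0, 2.3],
    [0.3, 0.0055, -0.542, -0.11, 0, 0, 2.3],
    [0.3, 0.0055, -0.542, -0.11, 0, 0, 2.3],
    [0.3, 0.0055, -0.542, -0.11, 0, 0, 2.3],
    [0.3, 0.0055, -0.542, -0.11, 0, 0, 2.3],
    [0.3, 0.0055, -0.542, -0.11, 0, 0, 2.3],
    [0.3, 0.0055, -0.542, -0.11, 0, 0, 2.3]
  ]
}}

```text
clock: 12.25
position: [0.3802, -0.0671, 0.1775]
tcp_rot: [[-1.0, 0.014, 0.002], [0.014, 1.0, -0.001], [-0.002, -0.001, -1.0]]
ft_force: [1.9, 0.8, -0.6]
gripper_width: 0.463
```

```bash
python3 go.py .3844,-.274,.178,89.2
```

```text
now [ 0.3802 -0.0671  0.1775] psi 89.2 t 12.25 w 0.463 F [ 1.9  0.8 -0.6] J [-22.   7. -35.  48.   0. -21.]
.3844,-.274,.178,89.2 -> [-0.0071 -0.2069 -0.0003] rz 0.0
```

>>> {"method": "carry_out", "body": {
  "motion": [
    [0.3, -0.007, -0.207, 0, 0, 0, 0],
    [0.3, -0.007, -0.207, 0, 0, 0, 0],
    [0.3, -0.007, -0.207, 0, 0, 0, 0],
    [0.3, -0.007, -0.207, 0, 0, 0, 0],
    [0.3, -0.007, -0.207, 0, 0, 0, 0],
    [0.3, -0.007, -0.207, 0, 0, 0, 0],
    [0.3, -0.007, -0.207, 0.02, 0, 0, 0],
    [0.3, -0.007, -0.207, 0.05, 0, 0, 0],
    [0.3, -0.007, -0.207, 0.05, 0, 0, 0],
    [0.3, -0.007, -0.207, 0.05, 0, 0, 0]
  ]
}}

```text
clock: 13.08
position: [0.3842, -0.2716, 0.1266]
tcp_rot: [[-1.0, 0.014, -0.001], [0.014, 1.0, 0.001], [0.001, 0.001, -1.0]]
ft_force: [0.6, 0.1, -0.5]
gripper_width: 0.463
```

```bash
python3 go.py .3844,-.274,.0855,89.2
```

```text
now [ 0.3842 -0.2716  0.1266] psi 89.2 t 13.0833 w 0.463 F [ 0.6  0.1 -0.5] J [-45.  17. -29.  43.   0. -44.]
.3844,-.274,.0855,89.2 -> [-0.0002 -0.0025  0.0411] rz 0.0
```

>>> {"method": "carry_out", "body": {
  "motion": [
    [0.3, 0, -0.002, 0.02, 0, 0, 0],
    [0.3, 0, -0.002, 0.035, 0, 0, 0],
    [0.3, 0, -0.002, 0.041, 0, 0, 0],
    [0.3, 0, -0.002, 0.041, 0, 0, 0],
    [0.3, 0, -0.002, 0.041, 0, 0, 0],
    [0.75, 0, -0.002, 0.041, 0, 0, 0],
    [0.75, 0, -0.002, 0.041, 0, 0, 0],
    [0.75, 0, -0.002, 0.041, 0, 0, 0],
    [0.75, 0, -0.002, 0.041, 0, 0, 0],
    [0.75, 0, -0.002, 0.005, 0, 0, 0]
  ]
}}

```text
clock: 13.92
position: [0.3831, -0.2726, 0.1179]
tcp_rot: [[-1.0, 0.014, -0.005], [0.014, 1.0, 0.005], [0.005, 0.005, -1.0]]
ft_force: [-0.8, 0.5, -2.0]
gripper_width: 0.749
```

```bash
python3 go.py .654,-.152,.175,78
```

```text
now [ 0.3831 -0.2726  0.1179] psi 89.2 t 13.9167 w 0.749 F [-0.8  0.5 -2. ] J [-45.  18. -30.  42.  -0. -45.]
.654,-.152,.175,78 -> [-0.2689  0.1247 -0.0578] rz 11.2
```

>>> {"method": "carry_out", "body": {
  "motion": [
    [0.8, 0, 0, -0.04, 0, 0, 0],
    [0.8, -0.01, 0.005, -0.055, 0, 0, 0],
    [0.8, -0.268, 0.126, -0.055, 0, 0, 11.2],
    [0.8, -0.268, 0.126, -0.055, 0, 0, 11.2],
    [0.8, -0.268, 0.126, -0.055, 0, 0, 11.2],
    [0.8, -0.268, 0.126, -0.055, 0, 0, 11.2],
    [0.8, -0.268, 0.126, -0.055, 0, 0, 11.2],
    [0.8, -0.268, 0.126, -0.055, 0, 0, 11.2],
    [0.8, -0.268, 0.126, -0.055, 0, 0, 11.2],
    [0.8, -0.268, 0.126, -0.055, 0, 0, 11.2]
  ]
}}

```text
clock: 14.75
position: [0.6592, -0.1488, 0.1755]
tcp_rot: [[-0.979, 0.204, 0.002], [0.204, 0.979, 0.0], [-0.002, 0.001, -1.0]]
ft_force: [0.4, 1.1, -0.9]
gripper_width: 0.8
```

>>> {"method": "carry_out", "body": {
  "motion": [
    [0.8, 0, 0, 0, 0, 0, 0],
    [0.8, 0, 0, 0, 0, 0, 0],
    [0.8, 0, 0, 0, 0, 0, 0]
  ]
}}

```text
clock: 15.0
position: [0.6535, -0.1523, 0.1765]
tcp_rot: [[-0.978, 0.209, -0.0], [0.209, 0.978, 0.0], [0.0, -0.0, -1.0]]
ft_force: [-0.5, -0.3, -0.2]
gripper_width: 0.8
```

```bash
python3 go.py .654,-.152,.078,78
python3 - <<'E'
from h import *
c=cam("side"); im=c["color"]
cv2.imwrite("pics/c6.png",cv2.resize(im[100:250,200:400,::-1],None,fx=3.5,fy=3.5,interpolation=cv2.INTER_CUBIC))
E
```

```text
now [ 0.6535 -0.1523  0.1765] psi 78.0 t 15.0 w 0.8 F [-0.5 -0.3 -0.2] J [-20.  33.   6.  63.  -0.  -8.]
.654,-.152,.078,78 -> [-0.0005  0.0004  0.0985] rz -0.0
```

View pics/c6.png

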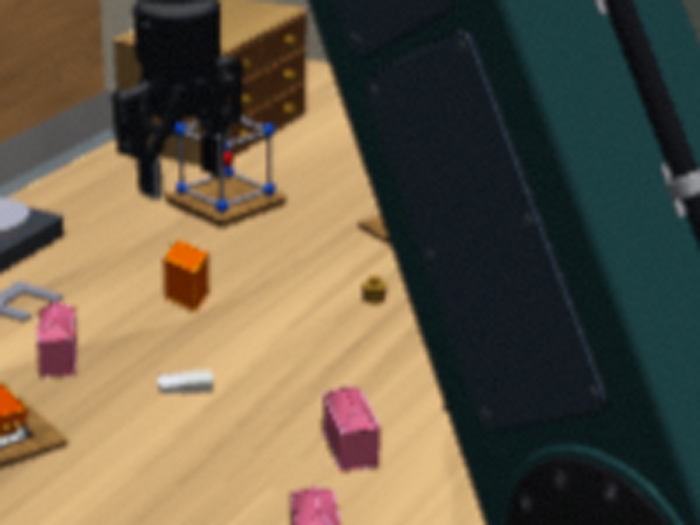

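The gripper is above the rhomb. Next I descend and grip.

>>> {"method": "carry_out", "body": {
  "motion": [
    [0.8, -0.0005, 0, 0.04, 0, 0, 0],
    [0.8, -0.0005, 0, 0.08, 0, 0, 0],
    [0.8, -0.0005, 0, 0.098, 0, 0, 0],
    [0.8, -0.0005, 0, 0.098, 0, 0, 0],
    [0.8, -0.0005, 0, 0.098, 0, 0, 0],
    [0.3, -0.0005, 0, 0.098, 0, 0, 0],
    [0.3, -0.0005, 0, 0.098, 0, 0, 0],
    [0.3, -0.0005, 0, 0.098, 0, 0, 0],
    [0.3, -0.0005, 0, 0.098, 0, 0, 0],
    [0.3, -0.0005, 0, 0.098, 0, 0, 0]
  ]
}}

```text
clock: 15.88
position: [0.6556, -0.1523, 0.0804]
tcp_rot: [[-0.978, 0.208, 0.003], [0.208, 0.978, -0.001], [-0.003, -0.001, -1.0]]
ft_force: [-1.6, -0.6, 9.2]
gripper_width: 0.426
```

>>> {"method": "carry_out", "body": {
  "motion": [
    [0.3, 0, 0, 0, 0, 0, 0],
    [0.3, 0, 0, 0, 0, 0, 0],
    [0.3, 0, 0, 0, 0, 0, 0]
  ]
}}

```text
clock: 16.13
position: [0.6556, -0.1523, 0.0804]
tcp_rot: [[-0.978, 0.208, 0.003], [0.208, 0.978, -0.001], [-0.003, -0.001, -1.0]]
ft_force: [-1.1, -0.8, 7.2]
gripper_width: 0.426
```

```bash
python3 go.py .5362,-.3887,.178,96.7
```

```text
now [ 0.6556 -0.1523  0.0804] psi 78.0 t 16.1333 w 0.426 F [-1.1 -0.8  7.2] J [-20.  37.  -2.  51.  -0.  -8.]
.5362,-.3887,.178,96.7 -> [ 0.0674 -0.2561 -0.0976] rz -18.7
```

>>> {"method": "carry_out", "body": {
  "motion": [
    [0.3, 0, 0, -0.04, 0, 0, 0],
    [0.3, 0, 0, -0.08, 0, 0, 0],
    [0.3, 0.0675, -0.256, -0.098, 0, 0, -18.7],
    [0.3, 0.0675, -0.256, -0.098, 0, 0, -18.7],
    [0.3, 0.0675, -0.256, -0.098, 0, 0, -18.7],
    [0.3, 0.0675, -0.256, -0.098, 0, 0, -18.7],
    [0.3, 0.0675, -0.256, -0.098, 0, 0, -18.7],
    [0.3, 0.0675, -0.256, -0.098, 0, 0, -18.7],
    [0.3, 0.0675, -0.256, -0.098, 0, 0, -18.7],
    [0.3, 0.0675, -0.256, -0.098, 0, 0, -18.7]
  ]
}}

```text
clock: 16.97
position: [0.5338, -0.3923, 0.1777]
tcp_rot: [[-0.994, -0.113, 0.001], [-0.113, 0.994, -0.002], [-0.001, -0.002, -1.0]]
ft_force: [-0.5, 0.3, -1.2]
gripper_width: 0.422
```

>>> {"method": "carry_out", "body": {
  "motion": [
    [0.3, 0, 0, 0, 0, 0, 0],
    [0.3, 0, 0, 0.04, 0, 0, 0],
    [0.3, 0, 0, 0.075, 0, 0, 0],
    [0.3, 0, 0, 0.08, 0, 0, 0],
    [0.3, 0, 0, 0.08, 0, 0, 0],
    [0.3, 0, 0, 0.08, 0, 0, 0],
    [0.3, 0, 0, 0.08, 0, 0, 0]
  ]
}}

```text
clock: 17.55
position: [0.5367, -0.3886, 0.0987]
tcp_rot: [[-0.993, -0.117, 0.002], [-0.117, 0.993, -0.002], [-0.002, -0.002, -1.0]]
ft_force: [0.7, -0.5, 0.0]
gripper_width: 0.42
```

```bash
python3 go.py .5362,-.3887,.0865,96.7
```

```text
now [ 0.5367 -0.3886  0.0987] psi 96.7 t 17.55 w 0.42 F [ 0.7 -0.5  0. ] J [-43.  35.  -3.  52.   0. -50.]
.5362,-.3887,.0865,96.7 -> [ 0.0005 -0.      0.0122] rz 0.0
```

>>> {"method": "carry_out", "body": {
  "motion": [
    [0.3, 0, 0, 0.007, 0, 0, 0],
    [0.3, 0, 0, 0.012, 0, 0, 0],
    [0.3, 0, 0, 0.012, 0, 0, 0],
    [0.3, 0, 0, 0.012, 0, 0, 0],
    [0.7, 0, 0, 0.012, 0, 0, 0],
    [0.7, 0, 0, 0.012, 0, 0, 0],
    [0.7, 0, 0, 0.012, 0, 0, 0],
    [0.7, 0, 0, 0.012, 0, 0, 0],
    [0.75, 0, 0, -0.02, 0, 0, 0],
    [0.75, 0, 0, -0.06, 0, 0, 0]
  ]
}}

```text
clock: 18.38
position: [0.5344, -0.3873, 0.1544]
tcp_rot: [[-0.993, -0.117, -0.004], [-0.117, 0.993, 0.004], [0.004, 0.005, -1.0]]
ft_force: [0.3, -0.8, 0.0]
gripper_width: 0.75
```

```bash
python3 go.py .4,0,.25,96.7
```

```text
now [ 0.5344 -0.3873  0.1544] psi 96.7 t 18.3833 w 0.75 F [ 0.3 -0.8  0. ] J [-43.  33.   2.  60.  -0. -50.]
.4,0,.25,96.7 -> [ 0.0886  0.4007 -0.0934] rz 0.0
```

>>> {"method": "carry_out", "body": {
  "motion": [
    [0.75, 0, 0, -0.04, 0, 0, 0],
    [0.75, 0.088, 0.4, -0.12, 0, 0, 0],
    [0.75, 0.088, 0.4, -0.12, 0, 0, 0],
    [0.75, 0.088, 0.4, -0.12, 0, 0, 0],
    [0.75, 0.088, 0.4, -0.12, 0, 0, 0],
    [0.75, 0.088, 0.4, -0.12, 0, 0, 0],
    [0.75, 0.088, 0.4, -0.12, 0, 0, 0],
    [0.75, 0.088, 0.4, -0.12, 0, 0, 0],
    [0.75, 0.088, 0.4, -0.12, 0, 0, 0],
    [0.75, 0.088, 0.4, -0.12, 0, 0, 0]
  ]
}}

```text
clock: 19.22
position: [0.4139, -0.039, 0.2687]
tcp_rot: [[-0.993, -0.116, 0.0], [-0.116, 0.993, -0.0], [-0.0, -0.0, -1.0]]
ft_force: [0.8, -0.0, 0.1]
gripper_width: 0.75
```

>>> {"method": "carry_out", "body": {
  "motion": [
    [0.75, 0, 0, 0, 0, 0, 0],
    [0.75, 0, 0, 0, 0, 0, 0],
    [0.75, 0, 0, 0, 0, 0, 0],
    [0.75, 0, 0, 0, 0, 0, 0],
    [0.75, 0, 0, 0, 0, 0, 0]
  ]
}}

```text
clock: 19.63
position: [0.4154, -0.0415, 0.2679]
tcp_rot: [[-0.993, -0.115, -0.001], [-0.115, 0.993, 0.0], [0.001, 0.0, -1.0]]
ft_force: [-0.4, 0.4, -1.0]
gripper_width: 0.75
```

```bash
cat > chk.py <<'E'
from h import *
c=cam(); im=c["color"]; O=orange(im); row=[]
for k,x,y,z,n,e in(("hex",.3844,-.274,.026,6,-.8),("tab",.5381,.3702,.025,2,-10.1),("octa",.643,.138,.0276,4,19.3),("rhomb",.5362,-.3887,.027,2,-23.3)):
    u,v=px(c,[x,y,z])[0].round().astype(int); o=blob(O,u,v,22); p=pose(c,o,z,n); print(k,((p[0]-[x,y])*1000).round(1),"mm  ang",p[1],"want",e,p[2])
    row.append(cv2.resize(im[v-20:v+20,u-20:u+20,::-1],(200,200),interpolation=cv2.INTER_CUBIC))
s=cam("side")["color"][:,:,::-1]
cv2.imwrite("pics/fin.png",np.vstack([np.hstack(row),cv2.resize(s[100:350,60:460],(640,400)).copy() if 0 else np.pad(cv2.resize(s[100:340,60:440],(630,398)),((0,2),(0,170),(0,0)))]))
E
python3 chk.py
```

```text
hex [ 1.3 -0.8] mm  ang -0.5 want -0.8 332
tab [0.  2.2] mm  ang -9.7 want -10.1 450
octa [1.4 2.8] mm  ang 19.9 want 19.3 343
rhomb [-1.9 -0.9] mm  ang -37.4 want -23.3 417
```

View pics/fin.png

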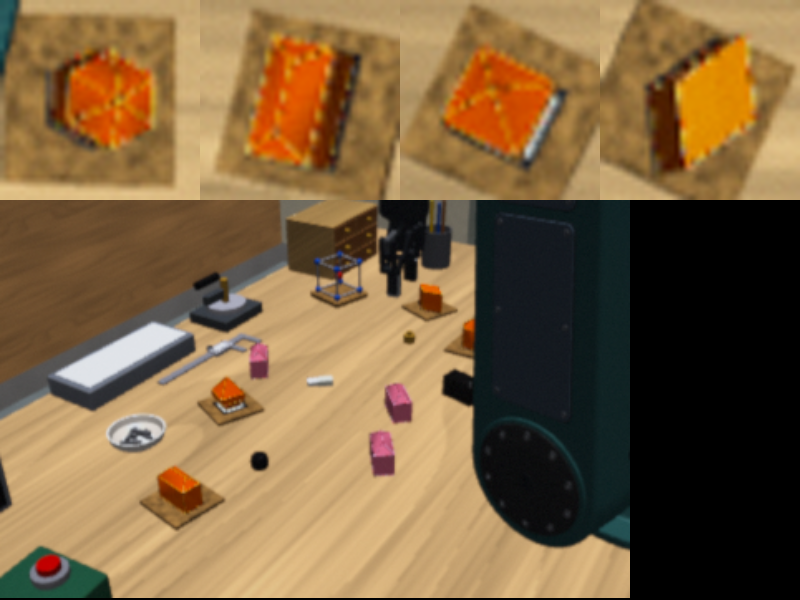

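```bash
python3 - <<'E'
from h import *
c=cam(); h=cv2.cvtColor(c["color"],cv2.COLOR_RGB2HSV); m=cv2.inRange(h,(15,185,170),(26,255,255))
u,v=px(c,[.5362,-.3887,.048])[0].round().astype(int); print(u,v,pose(c,blob(m,u,v,22),.048,2))
E
```

```text
424 179 (array([ 0.5341, -0.3889]), -25.1, 282, array([0.061, 0.036]))
```

```bash
python3 -c "
from bench import manip
print(manip.job_done())"
```

```text
the job is handed in; nothing more can be done
None
```

All four orange models now stand upright on their own pads, released, and I handed the job in after about 20 s of robot time. The dish and the cell frame were never touched and appear unmoved in the last picture. I did not measure their positions again.

My last top-camera check showed this, against limits of 12 mm and 0.3 rad (about 17°):

| Model | Offset from pad centre | Turn error |
|---|---|---|
| Hexprism | about 1.5 mm | 0.3° |
| Tablet | about 2 mm | 0.4° |
| Octahedron | about 3 mm | 0.6° |
| Rhomb | about 2 mm | about 2° |

**Rhomb disagreement:** my first check of its full silhouette gave a turn of -37° against the -23° wanted. I put that down to its visible side wall skewing the outline. Measuring only the top face gave -25°, which agrees with the gripper's turn at placing.

I judged uprightness by eye from the final pictures. The gripper's last position was about 0.27 m up, clear of everything.

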